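# Switch on the sanding bench in order

## Task

Switch on the sanding bench with light presses of the fingertips, pressing each key all the way down into its box in this order: first the round key (dust extractor), then the long bar key (sander outlet), last the square key (bench lamp). Leave the cross-shaped key up, do not press hard, and do not lift or shift the switch boxes or anything else on the bench.

Things in the scene. Friction and masses are not known exactly. Their poses are not given: they have to be found in the camera images.
- round_box: loose bench switch box for the dust extractor: grey housing on a rubber foot, 90 x 90 mm, 55 mm high, 1.2 kg more or less, its one black key is round, diameter 54 mm. Origin at the centre of its underside, z up. All four boxes are alike but for the key; they stand in any of four places on the bench turned by up to about 35 degrees.
- round_top (a point): centre of the flat top of the round key (round, diameter 54 mm), which is centred on its box. It stands 20 mm above the housing (75 mm above the bench) when up and goes down with the key. Pressed on past its 10 mm travel, the key gives up to 7 mm more on a spring cushion (5 N at first, 22 N at the bottom) and comes back from that when let go.
- round_key (a joint): travel of the round key straight down into its box, m: 0 is up, 0.010 is fully down (key top then 65 mm above the bench). It resists with about 4 N all the way, has no return spring and stays where it is pushed. It may start up to 0.001 down. It switches on at 0.007. A push of more than 30 N is too hard for the box.
- bar_box: loose bench switch box for the sander's power outlet: grey housing on a rubber foot, 90 x 90 mm, 55 mm high, 1.2 kg more or less, its one black key is a single long bar, 26 (box x) by 76 (box y) mm. Origin at the centre of its underside, z up. All four boxes are alike but for the key; they stand in any of four places on the bench turned by up to about 35 degrees.
- bar_top (a point): centre of the flat top of the bar key (a single long bar, 26 (box x) by 76 (box y) mm), which is centred on its box. It stands 20 mm above the housing (75 mm above the bench) when up and goes down with the key. Pressed on past its 10 mm travel, the key gives up to 7 mm more on a spring cushion (5 N at first, 22 N at the bottom) and comes back from that when let go.
- bar_key (a joint): travel of the bar key straight down into its box, m: 0 is up, 0.010 is fully down (key top then 65 mm above the bench). It resists with about 4 N all the way, has no return spring and stays where it is pushed. It may start up to 0.001 down. It switches on at 0.007. A push of more than 30 N is too hard for the box.
- square_box: loose bench switch box for the bench lamp: grey housing on a rubber foot, 90 x 90 mm, 55 mm high, 1.2 kg more or less, its one black key is square, 44 by 44 mm. Origin at the centre of its underside, z up. All four boxes are alike but for the key; they stand in any of four places on the bench turned by up to about 35 degrees.
- square_top (a point): centre of the flat top of the square key (square, 44 by 44 mm), which is centred on its box. It stands 20 mm above the housing (75 mm above the bench) when up and goes down with the key. Pressed on past its 10 mm travel, the key gives up to 7 mm more on a spring cushion (5 N at first, 22 N at the bottom) and comes back from that when let go.
- square_key (a joint): travel of the square key straight down into its box, m: 0 is up, 0.010 is fully down (key top then 65 mm above the bench). It resists with about 4 N all the way, has no return spring and stays where it is pushed. It may start up to 0.001 down. It switches on at 0.007. A push of more than 30 N is too hard for the box.
- cross_box: loose bench switch box for the compressed air: grey housing on a rubber foot, 90 x 90 mm, 55 mm high, 1.2 kg more or less, its one black key is a plus-shaped cross, two arms each 72 by 22 mm. Origin at the centre of its underside, z up. All four boxes are alike but for the key; they stand in any of four places on the bench turned by up to about 35 degrees.
- cross_top (a point): centre of the flat top of the cross key (a plus-shaped cross, two arms each 72 by 22 mm), which is centred on its box. It stands 20 mm above the housing (75 mm above the bench) when up and goes down with the key. Pressed on past its 10 mm travel, the key gives up to 7 mm more on a spring cushion (5 N at first, 22 N at the bottom) and comes back from that when let go.
- cross_key (a joint): travel of the cross key straight down into its box, m: 0 is up, 0.010 is fully down (key top then 65 mm above the bench). It resists with about 4 N all the way, has no return spring and stays where it is pushed. It may start up to 0.001 down. It is to be left up.
- sanding_block: bystander: cork sanding block, 70 x 42 x 30 mm; origin at the centre of its underside.
- glue_jar: bystander: closed jar with a paper label, diameter 60, height 85 mm; origin at the centre of its underside.
- turned_foot: bystander: small turned wooden furniture foot standing upright, diameter 48, height 72 mm; origin at the centre of its underside.
- offcut: bystander: rounded wooden offcut lying flat, 85 x 65 x 22 mm; origin at the centre of its underside.
- sander: bystander: grey hand sander standing on its disc pad, body diameter 124, height 158, with a dust box reaching 173 out along its own +x mm; origin at the centre of its underside, on the disc's axis.
- seat_blank: bystander: sanded stool seat blank with rounded edges lying flat, 150 x 190 x 26 mm; origin at the centre of its underside.
- screwdriver: bystander: screwdriver with a wooden handle lying on its side, about 220 long along its own x mm; origin on its long axis.
Things that resemble listed ones, but are neither listed nor needed, are in the scene too. What is shaped like the round_box but red or turquoise is not meant. What is shaped like the square_box but purple is not meant.

How it is judged:
By the outcome, as a careful person would: the job done as asked, in the order asked, and still so for the second after the job is handed in, with the robot touching nothing.
It also fails if it takes over 54 s, if anything falls off the work surface, if the arm or the gripper's body presses on something with over 40 N, if the wrist force passes 120 N, or if a joint passes its speed limit or range.

## Robot

A 6-joint arm with a two-finger parallel gripper is mounted at the origin on the work surface. World frame = base frame: x ahead of the robot, y to its left, z up, the work surface at z = 0. Lengths are in m, angles in degrees, forces in N, time in s.
With the tool pointing down it reaches from about 0.375 to 0.9 m from the base axis. Payload 3.1 kg.
Tool frame: the origin (TCP) lies at the very end of the fingers, on their centre line; the grasp point (between the pads) lies 19 mm behind it; z points along the fingers, y is the direction in which the jaws open and shut (so a half turn about z gives the same grasp; the last joint's range is limited). The gripper opens to 87 mm and grips with 3 to 60 N. Pads are 19 mm wide; open, the fingers measure 117 mm over their backs; the gripper's body (75 mm by 190 mm) begins 51 mm behind the grasp point.
Start: joints at [62.309, 30.224, 82.088, -0, 67.689, -10.227], TCP at [0.188, 0.596, 0.223] pointing down, gripper open.
Joint ranges: [-176.69, 176.69], [-43.24, 126.21], [12.49, 139.97], [-82, 262], [0, 151.66], [-163.58, 163.58]. Speed limits (degrees/s): [159.86, 159.86, 180, 180, 180, 180].

## Interface

Orientations are given as a 3x3 rotation matrix whose columns are the frame's x, y, z axes.
In Python, from rig import readout, capture, camera_model, bot, spot_in, regions_of gives the robot as it stands.
- The arm moves only by the tool send_rows, never from a script. Its argument "moves" is a list that holds one entry, the list of rows, each a list of 7 numbers: the turn, a rotation vector about the tool's x, y, z in degrees, then the shift along the tool's x, y, z in cm, then the opening, from -1 (shut) to 1 (fully open). A call has exactly 5 rows; each row shifts and turns the commanded pose from where the row before left it, along the tool's axes as they then stand; what a row does not reach is not made up. A row lasts 1/10 s, in which the tool goes at most 50 mm and 8.59 degrees, less where a joint would pass 70% of its speed; a pose out of reach is approached as far as the arm can. A call with a gripper value outside its range is refused whole. The fingers move at their own pace and stop on an object; the grip force is fixed at half the most. Time passes only in rows, so rows that do not move let the fingers close, or fill a call up. It gives the time, the measured TCP pose, the force and the opening at its end, in the units of the state.
- readout.read_state(): the state, without advancing time (a new reading comes with each control period).
- capture(name): name is "scene" or "top" or "wrist"; returns the picture (420x560x3 uint8, blue, green, red); there is no depth.
- camera_model(name): a dict with "camera_matrix" (3x3 intrinsics, pixels), "pose" (4x4, takes a point from camera to world coordinates). Camera axes: x right, y up, looking along -z (the intrinsics and any distortion apply to the point x, -y, -z); pixel columns grow to the right and rows downward; lengths in m; the calibration is good to about 2 mm. A picture is of the moment at which its call begins: read the wrist's pose just before it. camera_model takes no time and is no camera call; for the wrist camera it gives the pose at the moment of the call.
- bot.hand_in(): hands the job in, once; it reports no verdict.
Trained networks look in the newest picture that a camera, given by its name, has taken for a name from the list of things; names that differ only in an ending like _2 or _b are one class to them, and where a whole thing is asked for, a point or a joint stands for the part that bears it (a point fixed in the world has none). Each returns a list of dicts, best first, with "p" (0 to 1); they miss things now and then, are a little off and sometimes report something else, mostly with a low value. They report only what shows in the picture. A call takes as long as a camera call. They do not tell look-alikes from the thing itself.
- spot_in(camera, thing): "location" ([x, y, z] in m, in world coordinates, good to about 4 mm: the middle of the surface that is visible of it).
- regions_of(camera, thing): "mask" (420x560 bool, what is visible of it).
The state is a dict: "time_s": time; "joint_positions": joint angles; "qvel": joint speeds; "tau": joint torques, N m; "position": TCP position; "tcp_rot": TCP orientation; "force": force on the tool from outside, world axes, zero at the start; "moment": the same for the moment, N m; "opening": opening from 0.0 (shut) to 1.0 (fully open).
Only numpy, scipy, OpenCV 4.12 (cv2) and the standard library are available. Lean on these libraries where they do the work, as an engineer would, in place of code of your own. Each camera call takes 0.05 s, during which the arm holds its last target. There are 200 camera calls.

## Working session

There is one attempt and no reset: what is moved stays moved. The work goes in short steps, Python scripts to look and compute and a tool call to move; the robot and the scene stay as the last step left them, time stands still between calls to the robot, and variables do not carry over. Pictures are saved under pics/ and viewed, about 8 in all and at most 12, crops included, and the job is handed in when it is done.

Besides the shell and the picture viewer there is one more tool, called as name([rows], argument=value, ...), one row to a line, values as JSON. send_rows: Moves the arm, as the interface text tells. Its arguments: {"type":"object","properties":{"moves":{"type":"array","items":{"type":"array","items":{"type":"array","items":{"type":"number"}}}}},"required":["moves"]}

```bash
mkdir -p pics; ls
python3 - <<'E'
from rig import *
import cv2
s=readout.read_state(); print(s)
for c in("top","scene"):
    im=capture(c); cv2.imwrite(f"pics/{c}1.png",im)
    m=camera_model(c); print(m)
    for t in ("round_top","bar_top","square_top","cross_top"):
        for t2 in (t,t.replace("top","box")):
            print(c,t2,[( [round(float(v),3) for v in d["location"]],round(float(d["p"]),2)) for d in spot_in(c,t2)])
E
```

```text
pics
{'time_s': 0.0, 'joint_positions': array([ 6.23090763e+01,  3.02808919e+01,  8.21547589e+01, -1.97959570e-03,
        6.76873932e+01, -1.02270956e+01]), 'qvel': array([ 0.04695675, -0.04803025, -0.01205934,  0.10096376, -0.11434483,
       -0.00406601]), 'tau': array([-1.87405429e-03, -4.40038204e+01, -1.76589471e+01,  6.34172349e-02,
        5.83237270e-02, -1.29385617e-04]), 'position': array([0.18720802, 0.59555788, 0.22156   ]), 'tcp_rot': array([[-9.53910379e-01,  3.00090066e-01, -9.69654259e-04],
       [ 3.00091429e-01,  9.53908519e-01, -1.91641320e-03],
       [ 3.49864895e-04, -2.11907137e-03, -9.99997694e-01]]), 'force': array([ 0.5034773 ,  0.4884787 , -0.34081287]), 'moment': array([-0.0118393 , -0.0151955 , -0.03518506]), 'opening': 1.000328056299262}
{'camera_matrix': array([[530.99794785,   0.        , 274.74845628],
       [  0.        , 530.99794785, 208.84761836],
       [  0.        ,   0.        ,   1.        ]]), 'pose': array([[-0.00516919,  0.97678079, -0.21417883,  0.19468334],
       [-0.99998406, -0.00456239,  0.0033274 , -0.03590861],
       [ 0.002272
[... 1083 characters left out ...]
373561,  0.55169292,  0.79723868],
       [ 0.        ,  0.        ,  0.        ,  1.        ]])}
scene round_top [([0.597, -0.285, 0.072], 0.69)]
scene round_box [([0.605, -0.272, 0.045], 0.83), ([0.438, -0.348, 0.051], 0.7), ([0.754, -0.306, 0.056], 0.63)]
scene bar_top [([0.446, 0.291, 0.074], 0.85), ([0.465, -0.062, 0.05], 0.41)]
scene bar_box [([0.46, 0.297, 0.054], 0.96)]
scene square_top [([0.45, -0.07, 0.071], 0.76), ([0.251, -0.248, 0.072], 0.72)]
scene square_box [([0.462, -0.062, 0.053], 0.86), ([0.265, -0.233, 0.051], 0.84)]
scene cross_top [([0.585, 0.101, 0.075], 0.76)]
scene cross_box [([0.607, 0.114, 0.051], 0.76), ([0.445, 0.293, 0.075], 0.71), ([0.711, 0.395, 0.057], 0.17)]
```

View pics/top1.png

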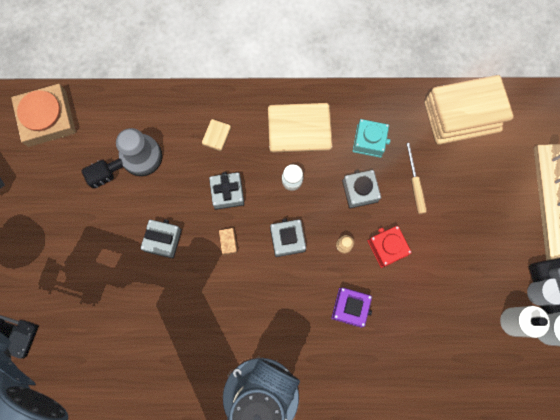

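View pics/scene1.png

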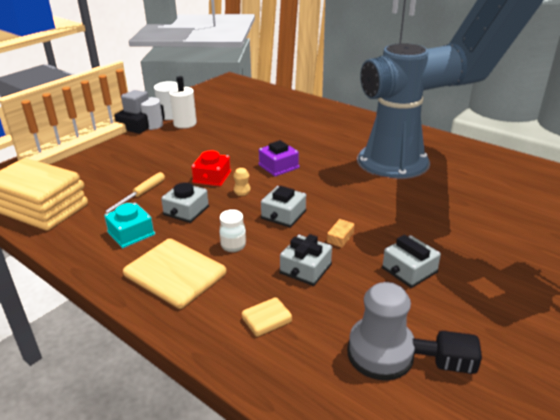

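The grey boxes show in the top view as round (363,186), bar (160,238), square (288,236) and cross (227,186). The red, turquoise and purple ones are decoys.

```bash
cat > h.py <<'E'
import numpy as np,cv2
from rig import *
def ray(c,uv,z):
    m=camera_model(c);K=m["camera_matrix"];P=m["pose"]
    d=np.linalg.solve(K,[uv[0],uv[1],1.]); d=P[:3,:3]@[d[0],-d[1],-d[2]]
    return P[:3,3]+d*(z-P[2,3])/d[2]
def proj(c,p):
    m=camera_model(c);P=m["pose"];q=P[:3,:3].T@(np.array(p)-P[:3,3]);v=m["camera_matrix"]@[q[0],-q[1],-q[2]]
    return v[:2]/v[2]
def go(target):  # shift in tool axes, cm
    s=readout.read_state();R=s["tcp_rot"]
    print("tool shift cm",np.round(100*R.T@(np.array(target)-s["position"]),2),"pos",s["position"].round(4),"F",s["force"].round(1),"t",s["time_s"])
E
python3 - <<'E'
from h import *
im=cv2.imread("pics/top1.png");g=im.max(2)
for n,(u,v),r in(("round",(363,186),13),("bar",(160,238),17),("square",(288,236),13),("cross",(227,186),17)):
    m=np.zeros(g.shape,np.uint8);cv2.circle(m,(u,v),r,1,-1);b=((g<45)&(m>0)).astype(np.uint8)
    k,l,st,ce=cv2.connectedComponentsWithStats(b);i=1+st[1:,4].argmax()
    rc=cv2.minAreaRect(np.argwhere(l==i)[:,::-1].astype(np.float32))
    print(n,st[i],ce[i].round(1),ray("top",ce[i],.075).round(3),ray("top",rc[0],.075).round(3),np.round(rc[1],1),rc[2])
big=[cv2.resize(im[v-30:v+30,u-30:u+30],(380,280),interpolation=3) for u,v in((363,186),(160,238),(288,236),(227,186))]
cv2.imwrite("pics/crop.png",np.vstack([np.hstack(big[:2]),np.hstack(big[2:])]))
go([.6,-.29,.22])
E
```

```text
Traceback (most recent call last):
ValueError: attempt to get argmax of an empty sequence
```

Run:
```python
from h import *
im=cv2.imread("pics/top1.png");g=im.max(2)
for n,(u,v),r in(("round",(363,186),13),("bar",(160,238),17),("square",(288,236),13),("cross",(227,186),17)):
    m=np.zeros(g.shape,np.uint8);cv2.circle(m,(u,v),r,1,-1)
    th=cv2.threshold(g[m>0],0,255,cv2.THRESH_OTSU)[0]
    b=((g<=th)&(m>0)).astype(np.uint8)
    k,l,st,ce=cv2.connectedComponentsWithStats(b);i=1+st[1:,4].argmax()
    rc=cv2.minAreaRect(np.argwhere(l==i)[:,::-1].astype(np.float32))
    print(n,th,g[v,u],st[i],ce[i].round(1),ray("top",ce[i],.075).round(3),ray("top",rc[0],.075).round(3),np.round(rc[1],1),rc[2])
big=[cv2.resize(im[v-30:v+30,u-30:u+30],(280,280),interpolation=3) for u,v in((363,186),(160,238),(288,236),(227,186))]
cv2.imwrite("pics/crop.png",np.vstack([np.hstack(big[:2]),np.hstack(big[2:])]))
go([.6,-.29,.22])
```

```text
round 135.0 78 [354 176  19  20 296] [363.  185.5] [ 0.584 -0.293  0.075] [ 0.584 -0.294  0.075] [19. 18.] 90.0
bar 125.0 57 [144 229  29  16 290] [158.2 236.1] [0.44  0.285 0.075] [0.44  0.286 0.075] [28.9 10.2] 14.03624439239502
square 133.0 62 [279 226  19  19 271] [288.1 235.5] [ 0.44  -0.078  0.075] [ 0.44  -0.078  0.075] [16.9 16.4] 79.69515228271484
cross 131.0 66 [213 169  27  32 450] [225.5 184.6] [0.588 0.099 0.075] [0.588 0.097 0.075] [25.6 31.1] 9.462321281433105
tool shift cm [-65.94 -72.16   0.25] pos [0.1875 0.5962 0.2226] F [0.5 0.4 0.6] t 0.9
```

View pics/crop.png

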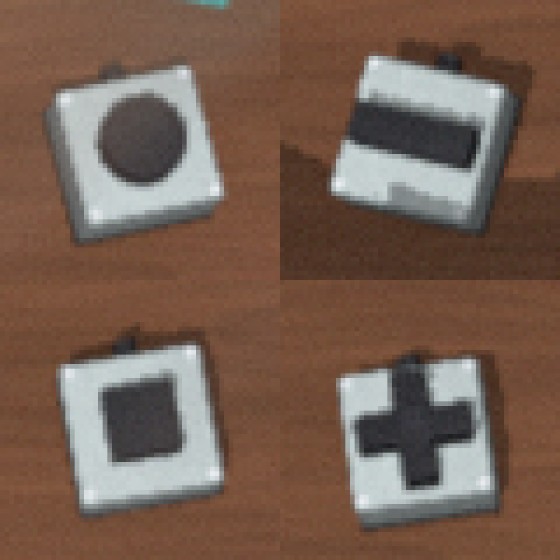

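send_rows([
  [[0,0,0,-2,-2.2,0,-1],[0,0,0,-3.2,-3.6,0,-1],[0,0,0,-3.2,-3.6,0,-1],[0,0,0,-3.2,-3.6,0,-1],[0,0,0,-3.2,-3.6,0,-1]],
])

```text
time_s: 1.4
position: [0.2794, 0.3919, 0.2228]
tcp_rot: [[-0.954, 0.299, 0.001], [0.299, 0.954, 0.0], [-0.001, 0.001, -1.0]]
force: [1.3, 1.0, 0.1]
opening: 0.633
```

send_rows([
  [[0,0,0,-3.2,-3.6,0,-1],[0,0,0,-3.2,-3.6,0,-1],[0,0,0,-3.2,-3.6,0,-1],[0,0,0,-3.2,-3.6,0,-1],[0,0,0,-3.2,-3.6,0,-1]],
])

```text
time_s: 1.9
position: [0.3782, 0.172, 0.223]
tcp_rot: [[-0.954, 0.3, 0.001], [0.3, 0.954, 0.0], [-0.001, 0.001, -1.0]]
force: [1.1, 0.6, 0.0]
opening: 0.172
```

send_rows([
  [[0,0,0,-3.2,-3.6,0,-1],[0,0,0,-3.2,-3.6,0,-1],[0,0,0,-3.2,-3.6,0,-1],[0,0,0,-3.2,-3.6,0,-1],[0,0,0,-3.2,-3.6,0,-1]],
])

```text
time_s: 2.4
position: [0.4768, -0.0481, 0.2229]
tcp_rot: [[-0.954, 0.301, 0.001], [0.301, 0.954, -0.0], [-0.001, 0.0, -1.0]]
force: [-0.0, 1.0, -0.4]
opening: 0.009
```

send_rows([
  [[0,0,0,-3.2,-3.6,0,-1],[0,0,0,-3.2,-3.6,0,-1],[0,0,0,-1.2,-3.6,0,-1],[0,0,0,0,0,0,-1],[0,0,0,0,0,0,-1]],
])

```text
time_s: 2.9
position: [0.5158, -0.1724, 0.2223]
tcp_rot: [[-0.953, 0.302, -0.001], [0.302, 0.953, 0.001], [0.001, 0.001, -1.0]]
force: [-0.5, -0.4, -0.0]
opening: 0.008
```

Run:
```python
from h import *
go([.584,-.293,.085])
print(readout.read_state()["opening"],readout.read_state()["tcp_rot"].round(3).tolist())
im=capture("wrist");cv2.imwrite("pics/w1.png",im);m=camera_model("wrist");print(m["pose"].round(3).tolist())
p=proj("wrist",[.584,-.293,.075]);print(p)
g=im.max(2)
print([(d["location"],d["p"]) for d in spot_in("wrist","round_top")])
for d in regions_of("wrist","round_top"):
    y,x=np.nonzero(d["mask"]);print(d["p"],x.mean(),y.mean(),x.min(),x.max(),y.min(),y.max(),ray("wrist",(x.mean(),y.mean()),.075))
```

```text
tool shift cm [-10.16  -9.45  13.71] pos [ 0.5158 -0.1724  0.2223] F [-0.5 -0.4 -0. ] t 2.9
0.007593660839981808 [[-0.953, 0.302, -0.001], [0.302, 0.953, 0.001], [0.001, 0.001, -1.0]]
[[0.3, -0.922, -0.247, 0.449], [0.954, 0.29, 0.075, -0.15], [0.002, -0.258, 0.966, 0.385], [0.0, 0.0, 0.0, 1.0]]
[177.01143481 297.91345446]
[([0.4105, -0.3638, 0.0773], 0.92)]
0.83 30.59022449559534 148.76754759874964 0 65 118 180 [ 0.41526383 -0.35953759  0.075     ]
```

View pics/w1.png

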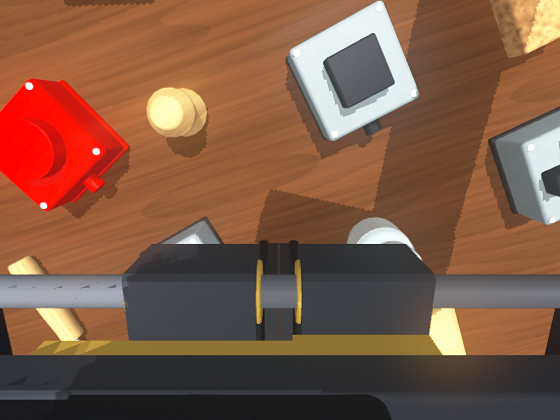

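Square key shows at (359,71) and a corner of the round box at (205,230), partly behind the gripper. I'll move above round.

send_rows([
  [[0,0,0,-3.4,-3.2,0,-1],[0,0,0,-3.4,-3.2,0,-1],[0,0,0,-3.4,-3.1,2,-1],[0,0,0,0,0,4,-1],[0,0,0,0,0,3,-1]],
])

```text
time_s: 3.55
position: [0.5852, -0.2924, 0.131]
tcp_rot: [[-0.954, 0.3, -0.0], [0.3, 0.954, 0.0], [0.0, 0.0, -1.0]]
force: [-1.1, 0.3, 0.0]
opening: 0.006
```

Run:
```python
from h import *
go([.584,-.293,.085])
# square from the earlier wrist picture, pose then
P=np.array([[0.3,-0.922,-0.247,0.449],[0.954,0.29,0.075,-0.15],[0.002,-0.258,0.966,0.385]])
d=np.linalg.solve(camera_model("wrist")["camera_matrix"],[359,71,1]);d=P[:,:3]@[d[0],-d[1],-d[2]];print("square",P[:,3]+d*(.075-.385)/d[2])
a=cv2.resize(capture("scene")[130:260,90:260],(510,390),interpolation=3)
b=cv2.resize(capture("wrist"),(520,390))
cv2.imwrite("pics/s2.png",np.hstack([a,b])[:, :800] if 0 else cv2.resize(np.hstack([a,b]),(800,303)))
```

```text
tool shift cm [ 0.1 -0.1  4.6] pos [ 0.5852 -0.2924  0.131 ] F [-1.1  0.3  0. ] t 3.55
square [ 0.43872598 -0.07736008  0.075     ]
```

View pics/s2.png

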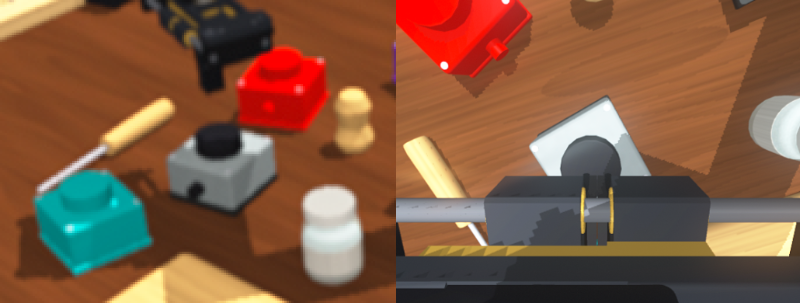

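The fingers are centred over the grey round key, and the square estimate agrees to about 1 mm. Now pressing.

send_rows([
  [[0,0,0,0,0,3,-1],[0,0,0,0,0,1.7,-1],[0,0,0,0,0,0.5,-1],[0,0,0,0,0,0.4,-1],[0,0,0,0,0,0.3,-1]],
])

```text
time_s: 4.15
position: [0.586, -0.293, 0.0752]
tcp_rot: [[-0.954, 0.299, 0.002], [0.299, 0.954, -0.002], [-0.003, -0.001, -1.0]]
force: [1.1, 0.2, 0.1]
opening: 0.003
```

send_rows([
  [[0,0,0,0,0,0.3,-1],[0,0,0,0,0,0.2,-1],[0,0,0,0,0,0.15,-1],[0,0,0,0,0,0,-1],[0,0,0,0,0,0,-1]],
])

```text
time_s: 4.65
position: [0.5858, -0.2932, 0.0677]
tcp_rot: [[-0.954, 0.3, 0.002], [0.3, 0.954, -0.001], [-0.002, -0.0, -1.0]]
force: [2.2, 1.5, 3.7]
opening: 0.003
```

send_rows([
  [[0,0,0,0,0,0.1,-1],[0,0,0,0,0,0.1,-1],[0,0,0,0,0,0.1,-1],[0,0,0,0,0,0,-1],[0,0,0,0,0,0,-1]],
])

```text
time_s: 5.15
position: [0.5857, -0.2933, 0.0647]
tcp_rot: [[-0.954, 0.3, 0.002], [0.3, 0.954, -0.001], [-0.002, -0.0, -1.0]]
force: [2.5, 0.8, 6.5]
opening: 0.002
```

send_rows([
  [[0,0,0,0,0,0.1,-1],[0,0,0,0,0,0.05,-1],[0,0,0,0,0,0,-1],[0,0,0,0,0,0,-1],[0,0,0,0,0,0,-1]],
])

```text
time_s: 5.65
position: [0.5857, -0.2933, 0.0637]
tcp_rot: [[-0.954, 0.3, 0.002], [0.3, 0.954, -0.001], [-0.002, -0.0, -1.0]]
force: [2.6, 2.4, 8.7]
opening: 0.006
```

Fully down into the cushion at 8.7 N. I'll lift and travel to the bar.

send_rows([
  [[0,0,0,0,0,-1,-1],[0,0,0,0,0,-3,-1],[0,0,0,0,0,-4,-1],[0,0,0,0,0,-4,-1],[0,0,0,0,0,-2,-1]],
])

```text
time_s: 6.15
position: [0.5847, -0.2939, 0.2055]
tcp_rot: [[-0.954, 0.3, 0.001], [0.3, 0.954, -0.002], [-0.001, -0.002, -1.0]]
force: [-0.5, -0.5, 0.3]
opening: 0.004
```

send_rows([
  [[0,0,0,2,3.2,0,-1],[0,0,0,2.5,4,0,-1],[0,0,0,2.5,4,0,-1],[0,0,0,2.5,4,0,-1],[0,0,0,2.5,4,0,-1]],
])

```text
time_s: 6.65
position: [0.5255, -0.0724, 0.2018]
tcp_rot: [[-0.954, 0.301, -0.004], [0.301, 0.954, 0.0], [0.004, -0.001, -1.0]]
force: [1.0, 0.1, -0.7]
opening: 0.007
```

send_rows([
  [[0,0,0,2.5,4,0,-1],[0,0,0,2.5,4,0,-1],[0,0,0,2.5,4,0,-1],[0,0,0,2.5,4,0,-1],[0,0,0,2.5,4,0,-1]],
])

```text
time_s: 7.15
position: [0.4667, 0.1553, 0.2019]
tcp_rot: [[-0.954, 0.3, -0.004], [0.3, 0.954, -0.002], [0.003, -0.003, -1.0]]
force: [0.6, -0.3, -1.3]
opening: 0.004
```

send_rows([
  [[0,0,0,2.5,4,0,-1],[0,0,0,2.5,4,0,-1],[0,0,0,1.8,3.6,0,-1],[0,0,0,0,0,0,-1],[0,0,0,0,0,0,-1]],
])

```text
time_s: 7.65
position: [0.4374, 0.2853, 0.2018]
tcp_rot: [[-0.955, 0.297, -0.003], [0.297, 0.955, -0.002], [0.002, -0.003, -1.0]]
force: [-0.1, 1.1, 0.0]
opening: 0.007
```

Run:
```python
from h import *
go([.440,.286,.13])
cv2.imwrite("pics/top3.png",np.vstack([cv2.resize(capture("scene")[110:270,60:260],(500,400)),]))
```

```text
tool shift cm [-0.24  0.17  7.18] pos [0.4374 0.2853 0.2018] F [-0.1  1.1  0. ] t 7.65
```

View pics/top3.png

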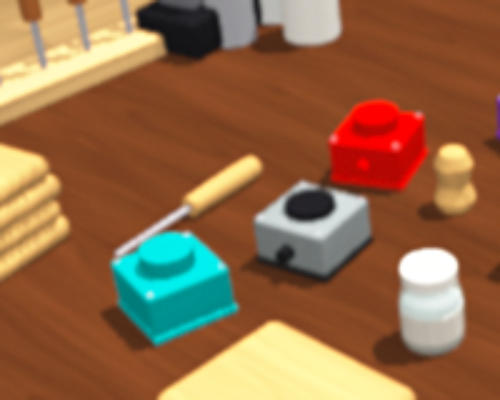

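The round key now sits low in its box, and the box hasn't moved. Next is the bar. The jaws line up with its long axis.

send_rows([
  [[0,0,0,-0.2,0.2,3,-1],[0,0,0,0,0,4,-1],[0,0,0,0,0,3,-1],[0,0,0,0,0,1.7,-1],[0,0,0,0,0,0.5,-1]],
])

```text
time_s: 8.2
position: [0.4401, 0.2842, 0.0785]
tcp_rot: [[-0.953, 0.303, -0.005], [0.303, 0.953, -0.003], [0.004, -0.004, -1.0]]
force: [-0.4, -0.1, -0.2]
opening: 0.008
```

send_rows([
  [[0,0,0,0,0,0.4,-1],[0,0,0,0,0,0.3,-1],[0,0,0,0,0,0.3,-1],[0,0,0,0,0,0,-1],[0,0,0,0,0,0,-1]],
])

```text
time_s: 8.7
position: [0.4418, 0.2871, 0.0713]
tcp_rot: [[-0.954, 0.3, 0.002], [0.3, 0.954, 0.001], [-0.001, 0.001, -1.0]]
force: [0.0, -1.2, 2.7]
opening: 0.002
```

send_rows([
  [[0,0,0,0,0,0.3,-1],[0,0,0,0,0,0.2,-1],[0,0,0,0,0,0.1,-1],[0,0,0,0,0,0.1,-1],[0,0,0,0,0,0,-1]],
])

```text
time_s: 9.2
position: [0.4419, 0.2871, 0.0641]
tcp_rot: [[-0.954, 0.3, 0.001], [0.3, 0.954, 0.0], [-0.001, 0.001, -1.0]]
force: [-0.3, -2.1, 7.4]
opening: 0.003
```

send_rows([
  [[0,0,0,0,0,0.1,-1],[0,0,0,0,0,0,-1],[0,0,0,0,0,0,-1],[0,0,0,0,0,0,-1],[0,0,0,0,0,0,-1]],
])

```text
time_s: 9.7
position: [0.4419, 0.2871, 0.0634]
tcp_rot: [[-0.954, 0.3, 0.002], [0.3, 0.954, 0.0], [-0.001, 0.001, -1.0]]
force: [0.3, -1.5, 9.5]
opening: 0.007
```

Bar fully down (9.5 N). Lift and go to the square.

send_rows([
  [[0,0,0,0,0,-1,-1],[0,0,0,0,0,-3,-1],[0,0,0,0,0,-4,-1],[0,0,0,0,0,-4,-1],[0,0,0,0,0,-2,-1]],
])

```text
time_s: 10.2
position: [0.4421, 0.2878, 0.2057]
tcp_rot: [[-0.954, 0.3, 0.004], [0.3, 0.954, 0.002], [-0.003, 0.003, -1.0]]
force: [0.3, 0.5, -0.7]
opening: 0.004
```

send_rows([
  [[0,0,0,-1,-3.2,0,-1],[0,0,0,-1.2,-3.9,0,-1],[0,0,0,-1.2,-3.9,0,-1],[0,0,0,-1.2,-3.9,0,-1],[0,0,0,-1.2,-3.9,0,-1]],
])

```text
time_s: 10.7
position: [0.4395, 0.0892, 0.2025]
tcp_rot: [[-0.954, 0.3, -0.001], [0.3, 0.954, 0.001], [0.001, 0.001, -1.0]]
force: [-0.1, -0.1, 0.3]
opening: 0.004
```

send_rows([
  [[0,0,0,-1.2,-3.9,0,-1],[0,0,0,-1.2,-3.9,0,-1],[0,0,0,-1.2,-3.9,0,-1],[0,0,0,-1.4,-4.4,0,-1],[0,0,0,0,0,0,-1]],
])

```text
time_s: 11.2
position: [0.4409, -0.0834, 0.2028]
tcp_rot: [[-0.952, 0.306, 0.002], [0.306, 0.952, -0.002], [-0.003, -0.001, -1.0]]
force: [0.3, 0.3, 0.1]
opening: 0.006
```

Run:
```python
from h import *
go([.440,-.078,.13])
cv2.imwrite("pics/s4.png",cv2.resize(capture("scene")[130:370,220:520],(600,480)))
```

```text
tool shift cm [0.27 0.49 7.28] pos [ 0.4409 -0.0834  0.2028] F [0.3 0.3 0.1] t 11.2
```

View pics/s4.png

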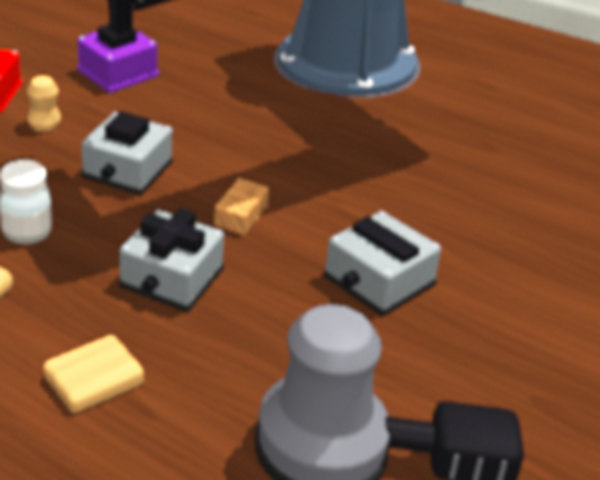

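The bar is down and the cross still up. Now the square, with a pause after the shift because the last move may still have been settling.

send_rows([
  [[0,0,0,0,0,0,-1],[0,0,0,0,0,3,-1],[0,0,0,0,0,4,-1],[0,0,0,0,0,0,-1],[0,0,0,0,0,0,-1]],
])

```text
time_s: 11.75
position: [0.4389, -0.0768, 0.1325]
tcp_rot: [[-0.955, 0.298, -0.003], [0.298, 0.955, 0.001], [0.003, 0.001, -1.0]]
force: [-0.2, 0.2, -0.1]
opening: 0.006
```

Run:
```python
from h import *
go([.440,-.078,.075])
```

```text
tool shift cm [-0.16 -0.09  5.75] pos [ 0.4389 -0.0768  0.1325] F [-0.2  0.2 -0.1] t 11.75
```

send_rows([
  [[0,0,0,-0.1,0,3.5,-1],[0,0,0,0,0,1.7,-1],[0,0,0,0,0,0.5,-1],[0,0,0,0,0,0.4,-1],[0,0,0,0,0,0.2,-1]],
])

```text
time_s: 12.25
position: [0.4413, -0.0786, 0.0709]
tcp_rot: [[-0.954, 0.3, 0.002], [0.3, 0.954, -0.001], [-0.002, 0.0, -1.0]]
force: [-0.6, 2.4, 4.5]
opening: 0.006
```

send_rows([
  [[0,0,0,0,0,0.1,-1],[0,0,0,0,0,0.2,-1],[0,0,0,0,0,0.1,-1],[0,0,0,0,0,0.1,-1],[0,0,0,0,0,0,-1]],
])

```text
time_s: 12.75
position: [0.4411, -0.0789, 0.0648]
tcp_rot: [[-0.954, 0.3, 0.001], [0.3, 0.954, -0.0], [-0.001, 0.0, -1.0]]
force: [0.9, 3.5, 5.6]
opening: 0.005
```

send_rows([
  [[0,0,0,0,0,0.1,-1],[0,0,0,0,0,0.05,-1],[0,0,0,0,0,0,-1],[0,0,0,0,0,0,-1],[0,0,0,0,0,0,-1]],
])

```text
time_s: 13.25
position: [0.4411, -0.0789, 0.0636]
tcp_rot: [[-0.954, 0.3, 0.001], [0.3, 0.954, -0.0], [-0.002, 0.0, -1.0]]
force: [0.9, 4.1, 9.1]
opening: 0.0
```

send_rows([
  [[0,0,0,0,0,-1,-1],[0,0,0,0,0,-3,-1],[0,0,0,0,0,-4,-1],[0,0,0,0,0,-4,-1],[0,0,0,0,0,-3,-1]],
])

```text
time_s: 13.75
position: [0.4406, -0.0794, 0.2154]
tcp_rot: [[-0.954, 0.3, 0.001], [0.3, 0.954, -0.002], [-0.002, -0.001, -1.0]]
force: [-0.3, -0.2, 0.5]
opening: 0.004
```

send_rows([
  [[0,0,0,0,0,-3,-1],[0,0,0,0,0,-3,-1],[0,0,0,0,0,-2,-1],[0,0,0,0,0,0,-1],[0,0,0,0,0,0,-1]],
])

```text
time_s: 14.25
position: [0.4399, -0.0789, 0.2928]
tcp_rot: [[-0.954, 0.3, -0.001], [0.3, 0.954, -0.0], [0.0, -0.001, -1.0]]
force: [0.1, 0.3, -0.9]
opening: 0.006
```

Run:
```python
from h import *
im=capture("scene");cv2.imwrite("pics/s5.png",cv2.resize(im[120:320,80:480],(800,400)))
a=cv2.imread("pics/scene1.png")
print(readout.read_state()["time_s"],readout.read_state()["force"])
for n,(u,v) in(("round",(185,208)),("bar",(411,268)),("square",(284,212)),("cross",(306,265))):
    print(n,cv2.phaseCorrelate(a[v-10:v+25,u-35:u+35].mean(2),im[v-10:v+25,u-35:u+35].mean(2)))
```

```text
14.3 [-0.18869087  0.24787791 -0.17963375]
round ((-0.190348057091704, -0.18109924627512086), 0.9356362301575978)
bar ((-0.09459665154679442, -0.01970143958156001), 0.9346526738304718)
square ((0.02133815068950895, -0.026719875347858135), 0.7382213984771016)
cross ((-0.05666175517445993, -0.11973703463738872), 0.8775154772650138)
```

View pics/s5.png

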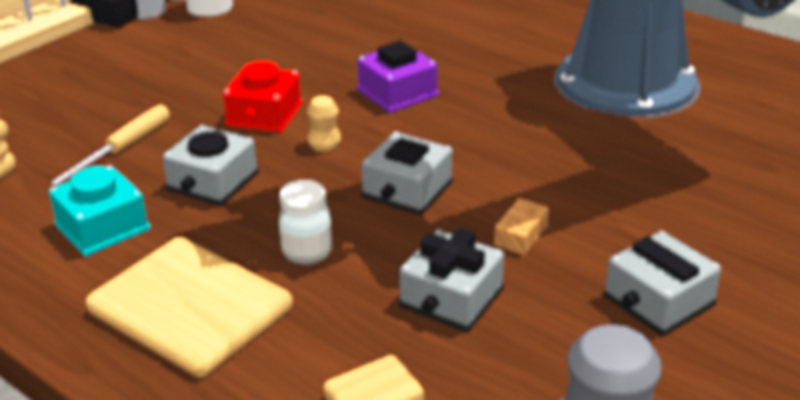

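The round (208,145), square (407,151) and bar (665,257) keys are all down and the cross (452,252) is up. No box has shifted by more than 0.3 px in the scene view. Handing in.

```bash
python3 -c "
from rig import *
print(bot.hand_in())"
```

```text
the job is handed in; nothing more can be done
None
```

I pressed the round, bar and square keys in that order with closed fingertips. Each went past its 10 mm travel into the cushion, with the fingertips ending about 63.5 mm above the bench. The pushes read 8.7, 9.5 and 9.1 N, well under the 30 N limit.

- **Keys:** the last scene picture shows all three keys low in their boxes and the cross key still up.
- **Boxes:** none of the four shifted by more than about 0.3 px between the first and last scene pictures. The red, turquoise and purple look-alikes were never touched.
- **Other items:** I only checked these by eye in the pictures, and nothing looked moved.
- **End state:** I handed in at about 14.3 s, with the arm clear at z ≈ 0.29 m and no contact force.

The only disagreement was in finding the keys. The networks were off by up to about 15 mm from the other estimates and also reported the look-alikes. I used the key outlines in the top camera picture instead, and a wrist camera view matched them to about 1 mm for the square key.

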